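# Roll the ring mandrel out of its spring clips and set it in the V-block

### The job

Take the steel ring mandrel out of its wooden case by rolling it sideways towards you, against the two spring leaves and out from under the rigid hooks; pulled straight up it jams, so do not wrench at the clips. Lay it on the leather pad, let go, take it again by its smooth tapered end, and lay its dark handle in the groove of the steel V-block with the handle's end up against the brass stop and the tapered end sticking out free. Do not drop it, and leave the mallet, gauge, leather roll and cuff where they are.

Things in the scene. Friction and masses are not known exactly. Their poses are not given: they have to be found in the camera images.
- mandrel: round steel ring mandrel, 200 mm long, 0.25 kg. Origin on its axis at mid length; its y axis runs along it, butt at +100, tip at -100 mm. Dark handle, diameter 22 mm, for 105 mm from the butt; neck; bright cone tapering from 22 mm (109 mm from the butt) to 14 mm at the tip. Balances 88 mm from the butt. It can turn about its axis, so its x and z axes tell nothing
- mandrel_butt (a point): centre of the mandrel's flat butt (handle end), on the axis
- mandrel_tip (a point): centre of the mandrel's tip (thin end), on the axis
- case: wooden case fixed to the bench, 104 x 240 x 43 mm, origin mid underside. The mandrel starts along its y axis over the origin, butt to +y, axis 36 mm above the bench. Grooved end blocks leave no room for fingers beside its ends (3 to 7 mm on the far side). Two 12 mm wide clips, 47 and 123 mm from the butt, each a rigid hook on the +x side (away from the robot) and a spring leaf on the -x side
- case_mid (a point): point on the resting mandrel's axis midway between the clips, 85 mm from the butt: middle of the 64 mm long opening where fingers fit on both sides, down to a board 10 mm above the bench. The hooks (tops 50 mm above the bench) bend over the mandrel to 2 mm short of the middle of its top; moved 10 to 14 mm to the case's -x (about 8 N in all) it clears them and can rise
- leaf_butt (a joint): spring leaf of the clip 47 mm from the butt: 0 closed, positive swung outward (to the case's -x), at most 0.6 rad; about 0.3 as the mandrel passes
- leaf_tip (a joint): spring leaf of the clip 123 mm from the butt, as leaf_butt
- pad: brown leather pad lying fixed on the bench, 78 x 232 mm, 3 mm thick, origin mid underside, long side along its y axis. A mandrel lying on it has its axis 14 mm above the bench
- v_block: steel V-block on a wooden foot 86 x 125 mm, fixed, origin mid underside. Block 66 mm wide in x, 105 mm long in y, top 43.5 mm above the bench. A 90 degree groove along its y axis, open upward, 43 mm wide at the top, bottom 22 mm above the bench; its +y end is closed by a brass stop 41 mm high, its -y end is open. No room for fingers beside a handle in the groove
- groove_end (a point): where the butt's centre belongs: on the face of the brass stop, 37.6 mm above the bench; its axes are the V-block's, so the mandrel's tip then lies 200 mm from it along -y
- rawhide_mallet: bystander: mallet with a wooden handle, 230 mm long, lying at the back
- brass_gauge: bystander: brass slide gauge, 105 mm long, lying near the front of the bench
- leather_roll: bystander: brown leather cuff rolled and standing on edge, 40 mm wide, 34 mm high
- cuff_5: bystander: openwork bracelet, 61 mm wide, 13 mm high

How it is judged (in metres and radians):
On the way:
1. the mandrel is out of its clips: it lies on the leather pad, let go and at rest (horizontal distance between mandrel and case above 0.06 m and height (world z) of mandrel_butt below 0.02 m and height (world z) of mandrel_tip below 0.025 m and contact force between mandrel and pad above 0.3 N and contact force between the fingers and mandrel below 0.1 N and linear speed of mandrel below 0.03 m/s), for 0.2 s.
At the end, for the whole second after the job is handed in: The mandrel rests, released, in the V-block's groove: butt within 10 mm of the brass stop, within 5 mm of the groove's centre line and of its resting height, axis within 4 degrees of the groove, tapered end out of the open end (y of mandrel_butt in the frame of groove_end between -0.01 and 0.004 m and x of mandrel_butt in the frame of groove_end between -0.005 and 0.005 m and z of mandrel_butt in the frame of groove_end between -0.005 and 0.005 m and y of mandrel_tip in the frame of groove_end below -0.18 m and angle between the y axis of mandrel and the y axis of v_block, either way round below 0.07 rad and contact force between the fingers and mandrel below 0.1 N and linear speed of mandrel below 0.02 m/s); the robot touches nothing.
It fails at once if the clips are wrenched: more than 60 N between mandrel and case (contact force between mandrel and case above 60 N).
It fails at once if the mandrel is dropped: faster than 0.6 m/s with no finger on it (linear speed of mandrel above 0.6 m/s and contact force between the fingers and mandrel below 0.1 N).
It fails at once if the mallet, gauge, leather roll or cuff is shifted more than 30 mm (distance of any of rawhide_mallet, brass_gauge, leather_roll, cuff_5 from where it was at the start of the episode above 0.03 m).
It also fails if it takes over 61 s, if anything falls off the work surface, if the arm or the gripper's body presses on something with over 40 N, if the wrist force passes 120 N, or if a joint passes its speed limit or range.

### The arm

A 6-joint arm with a two-finger parallel gripper is mounted at the origin on a cart in front of the work surface, level with it; the furniture and walls round the work are solid. World frame = base frame: x ahead of the robot, y to its left, z up, the work surface at z = 0. Lengths are in mm, angles in rad, forces in N, time in s.
With the tool pointing down it reaches from about 350 to 850 mm from the base axis. Payload 8.1 kg.
Tool frame: the origin (TCP) lies at the very end of the fingers, on their centre line; the grasp point (between the pads) lies 19 mm behind it; z points along the fingers, y is the line along which they close (so a half turn about z gives the same grasp; the last joint's range is limited). The gripper opens to 85 mm and grips with 20 to 120 N. Pads are 22 mm wide; open, the fingers measure 114 mm over their backs; the gripper's body (76 mm by 85 mm) begins 54 mm behind the grasp point. The pads swing forward as they close: fully open they stand 13 mm farther back than shut.
Start: joints at [1.158, 0.13, 1.488, -0, 1.523, -0.085], TCP at [193.155, 568.064, 231.292] pointing down, gripper open.
Joint ranges: [-2.96, 2.96], [-0.89, 2.26], [0.02, 2.5], [-1.34, 4.48], [0, 2.73], [-2.66, 2.66]. Speed limits (rad/s): [2.39, 2.39, 2.79, 3.14, 3.14, 3.14].

### API

Orientations are given as a unit quaternion [x, y, z, w].
In Python, from bench import bot gives the robot as it stands.
- The arm moves only by the tool move_arm, never from a script. Its argument "series" is text: rows parted by semicolons, each of 7 numbers parted by spaces: the shift along the world's x, y, z in mm, then the turn, a rotation vector about the world's x, y, z in rad, then the opening, from 0 (shut) to 1 (fully open). A call has 1 to 10 rows; each row is the pose to reach, as a shift and turn from the pose commanded when the call began; what a row does not reach only later rows make up. A row lasts 1/10 s, in which the tool goes at most 50 mm and 8.59 degrees, less where a joint would pass 70% of its speed; a pose out of reach is approached as far as the arm can. A call with a gripper value outside its range is refused whole. The fingers move at their own pace and stop on an object; "grip_force" is the grip in N (left out, the last holds). Time passes only in rows, so rows that repeat a pose let the fingers close. It gives the time, the measured TCP pose, the force, the opening and the grip force at its end, in the units of the state.
- bot.get_obs(): the state, without advancing time (a new reading comes with each control period).
- bot.camera(name): name is "side" or "top" or "wrist"; returns a dict with "frame" (420x560x3 uint8, red, green, blue), "fx", "fy", "cx", "cy" (pixels), "R" (3x3) and "t" (3): a world point X has camera coordinates R X + t. Camera axes: x right, y down, z forward; pixel columns grow to the right and rows downward; lengths in mm; the calibration is good to about 2 mm. The wrist camera is an equidistant fisheye: a pixel r from the principal point sees the ray r / f radians off the axis. A picture is of the moment at which its call begins. There is no depth.
- bot.finish_job(): hands the job in; it is judged then, once.
The state is a dict: "time_s": time; "joints": joint angles; "qvel": joint speeds; "tau": joint torques, N m; "position": TCP position; "tool_rot": TCP orientation; "wrist_force": force on the tool from outside, world axes, zero at the start; "moment": the same for the moment, N m; "opening": finger opening in mm; "gripper_force": force on a finger pad.
Only numpy, scipy, OpenCV 4.12 (cv2) and the standard library are available. Lean on these libraries where they do the work, as an engineer would, in place of code of your own. Each camera call takes 0.05 s, during which the arm holds its last target. There are 200 camera calls.

## Working session

There is one attempt and no reset: what is moved stays moved. The work goes in short steps, Python scripts to look and compute and a tool call to move; the robot and the scene stay as the last step left them, time stands still between calls to the robot, and variables do not carry over. Pictures are saved under pics/ and viewed, at most 10 in all, crops included, and the job is handed in when it is done.

Besides the shell and the picture viewer there is one more tool, called after ">>>" as a command line: name --argument value ..., lists and objects as JSON in quotes. move_arm: Moves the arm, as the interface text tells. Its arguments: {"type":"object","properties":{"series":{"type":"string"},"grip_force":{"type":"number"}},"required":["series"]}

```bash
mkdir -p pics; python3 - <<'E'
from bench import bot
import cv2,pickle
o=bot.get_obs(); print(o)
d={}
for n in("top","side"):
    c=bot.camera(n); d[n]=c; cv2.imwrite(f"pics/{n}0.png",cv2.resize(c["frame"][:,:,::-1],(800,600),interpolation=cv2.INTER_CUBIC)); print(n,c["fx"],c["fy"],c["cx"],c["cy"],c["R"],c["t"])
pickle.dump(d,open("c0.pkl","wb"))
E
```

```text
{'time_s': 0.0, 'joints': array([ 1.15763075e+00,  1.31171090e-01,  1.48931654e+00,  1.68262417e-05,
        1.52298126e+00, -8.53746395e-02]), 'qvel': array([ 1.13008818e-03,  2.89721724e-05,  5.72769638e-04, -1.18361057e-03,
        3.39224218e-05, -2.39933871e-04]), 'tau': array([-6.21899358e-05, -5.69386768e+01, -5.00556850e+01, -2.18929513e-04,
        1.46943773e-02,  8.39424001e-05]), 'position': array([192.90451301, 567.55316377, 230.21803404]), 'tool_rot': array([ 1.63163034e-01,  9.86598674e-01, -9.07053650e-04, -2.39574862e-04]), 'wrist_force': array([ 0.08281545, -0.23069443,  0.19846738]), 'moment': array([0.01784361, 0.00146752, 0.02657806]), 'gripper_force': 0.0, 'opening': 85.70529282186068}
top 518.3981243012453 518.3981243012453 283.2410213527424 209.06495906725158 [[ 0.00625176 -0.99953191 -0.02994781]
 [-0.99751522 -0.00413193 -0.07033003]
 [ 0.07017336  0.03031308 -0.99707413]] [-131.55794659  595.49117906 1074.76318993]
side 440.7730871593867 440.7730871593867 278.48780178317696 211.37805187967652 [[-0.94227919 -0.33446318 -0.01563051]
 [-0.13584122  0.4245376  -0.89516199]
 [ 0.30603447 -0.84136924 -0.44546683]] [528.42053224 185.11625582 614.80280024]
```

View pics/top0.png

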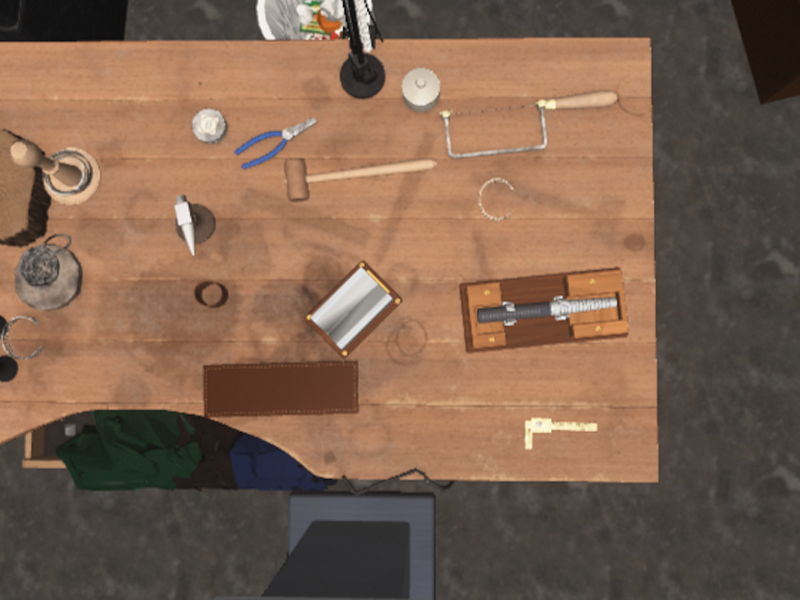

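View pics/side0.png

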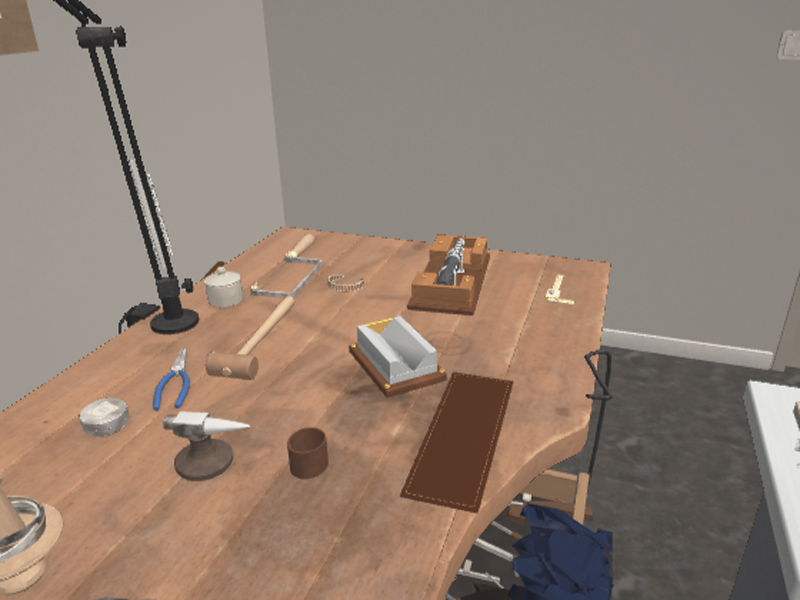

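The top view shows the case at about (545,310) with the butt to the left, the V-block at (353,309) with its brass stop to the upper right, and the pad at (281,388). I'll enlarge the case and block for accurate points.

```bash
python3 - <<'E'
import cv2,pickle
f=pickle.load(open("c0.pkl","rb"))["top"]["frame"][:,:,::-1]
cv2.imwrite("pics/case.png",cv2.resize(f[180:255,315:445],(780,450),interpolation=cv2.INTER_CUBIC))
cv2.imwrite("pics/blk.png",cv2.resize(f[175:295,140:290],(750,600),interpolation=cv2.INTER_CUBIC))
E
```

```text
(no output)
```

View pics/case.png

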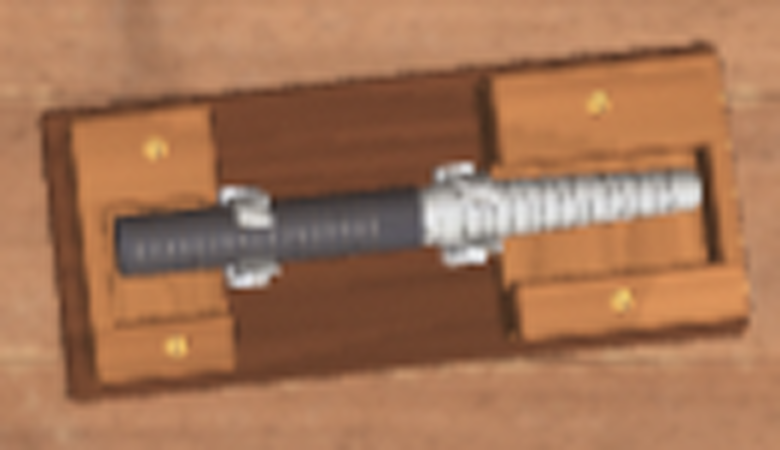

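View pics/blk.png

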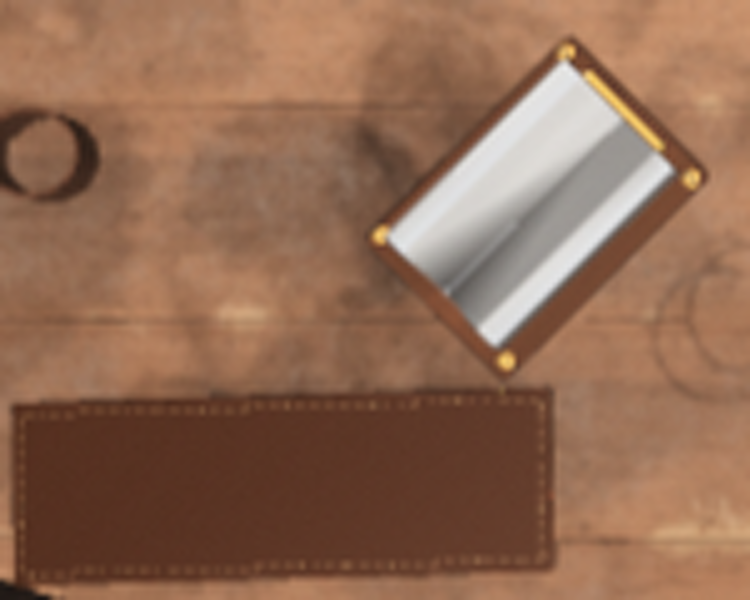

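The case crop shows the mandrel axis from the butt (119,246) to the tip (700,190), the hooks on the upper side and the leaves below. The block crop shows the block's top corners at (565,62), (675,172), (493,348) and (388,237), with the stop at the upper right. The pad's corners are (12,405), (552,390), (553,567) and (18,583).

```bash
cat > h.py <<'E'
import numpy as np,cv2
def world(c,uv,z):
    "top/side pixel -> world point at height z"
    R=np.array(c["R"]);t=np.array(c["t"]);C=-R.T@t
    d=R.T@np.array([(uv[0]-c["cx"])/c["fx"],(uv[1]-c["cy"])/c["fy"],1]);return C+d*(z-C[2])/d[2]
def pix(c,X):
    p=np.array(c["R"])@X+c["t"];return np.array([c["cx"]+c["fx"]*p[0]/p[2],c["cy"]+c["fy"]*p[1]/p[2]])
E
python3 - <<'E'
from h import *;import pickle
d=pickle.load(open("c0.pkl","rb"));c=d["top"]
f=lambda u,v,x0,y0,s,z:world(c,(x0+(u+.5)/s-.5,y0+(v+.5)/s-.5),z)
def ang(v): return np.degrees(np.arctan2(-v[0],v[1]))
b,t=f(119,246,315,180,6,36),f(700,190,315,180,6,36)
print("mandrel",b,t,np.linalg.norm(b-t),ang(b-t),(b+t)/2)
for n,P in dict(case=[(42,112,315,180,6,10),(72,400,315,180,6,10),(748,328,315,180,6,10),(715,43,315,180,6,10)],
  blk=[(565,62,140,175,5,43.5),(675,172,140,175,5,43.5),(493,348,140,175,5,43.5),(388,237,140,175,5,43.5)],
  foot=[(568,38,140,175,5,10),(707,177,140,175,5,10),(510,375,140,175,5,10),(375,238,140,175,5,10)],
  pad=[(12,405,140,175,5,3),(18,583,140,175,5,3),(553,567,140,175,5,3),(552,390,140,175,5,3)]).items():
    Q=np.array([f(*p) for p in P]);m=Q.mean(0);y=Q[0]+Q[1]-Q[2]-Q[3]
    print(n,m.round(1),"ang",ang(y),"len",np.linalg.norm(y)/2,"wid",np.linalg.norm(Q[1]+Q[2]-Q[0]-Q[3])/2)
    for X in Q: print(X.round(1),(pix(d["side"],X)*800/560).round(0))
for X in (b,t): print((pix(d["side"],X)*800/560).round(0))
E
```

```text
mandrel [ 571.53472167 -234.98490588   36.        ] [ 591.72383695 -433.84997591   36.        ] 199.88725935952493 5.796902477770245 [ 581.62927931 -334.4174409    36.        ]
case [ 582.3 -333.2   10. ] ang 6.259889947833556 len 237.93978279909172 wid 101.54572307592629
[ 620.2 -209.6   10. ] [407. 304.]
[ 518.5 -220.2   10. ] [473. 310.]
[ 545.1 -456.5   10. ] [489. 252.]
[ 645.4 -446.4   10. ] [435. 248.]
blk [580.8 -51.6  43.5] ang -135.22271087919842 len 103.55113489791589 wid 64.02853116509789
[640.  -65.4  43.5] [358. 325.]
[ 594.5 -111.4   43.5] [401. 315.]
[521.6 -36.9  43.5] [437. 350.]
[567.1   7.2  43.5] [390. 362.]
foot [581.8 -52.3  10. ] ang -133.99126217440678 len 118.52279381036615 wid 83.26847800433666
[654.1 -63.5  10. ] [349. 346.]
[ 594.8 -123.4   10. ] [404. 332.]
[510.3 -40.4  10. ] [446. 373.]
[568.1  18.   10. ] [387. 389.]
pad [462.3  57.    3. ] ang 2.0770363019022184 len 230.62127462537404 wid 75.31539241823216
[496.  174.5   3. ] [401. 495.]
[420.3 169.9   3. ] [477. 510.]
[429.1 -58.9   3. ] [512. 381.]
[503.9 -57.6   3. ] [454. 371.]
[442. 286.]
[461. 241.]
```

>>> move_arm --series "387 -887 -40 0 0 -1.138 1;387 -887 -40 0 0 -1.138 1;387 -887 -40 0 0 -1.138 1;387 -887 -40 0 0 -1.138 1;387 -887 -40 0 0 -1.138 1;387 -887 -40 0 0 -1.138 1;387 -887 -40 0 0 -1.138 1;387 -887 -40 0 0 -1.138 1;387 -887 -40 0 0 -1.138 1;387 -887 -40 0 0 -1.138 1" --grip_force 20

```text
time_s: 1.1
position: [393.1, 108.2, 210.4]
tool_rot: [0.669, 0.743, 0.0, 0.0]
wrist_force: [0.7, 1.2, -0.1]
opening: 84.9
gripper_force: 0.0
```

>>> move_arm --series "187 -427 -20 0 0 0 1;187 -427 -20 0 0 0 1;187 -427 -20 0 0 0 1;187 -427 -20 0 0 0 1;187 -427 -20 0 0 0 1;187 -427 -20 0 0 0 1;187 -427 -20 0 0 0 1;187 -427 -20 0 0 0 1;187 -427 -20 0 0 0 1;187 -427 -20 0 0 0 1"

```text
time_s: 2.1
position: [579.8, -320.9, 188.6]
tool_rot: [0.67, 0.742, -0.001, -0.001]
wrist_force: [-0.2, 1.6, -0.0]
opening: 85.5
gripper_force: 0.0
```

>>> move_arm --series "0 0 0 0 0 0 1;0 0 0 0 0 0 0.75;0 0 0 0 0 0 0.75"

```text
time_s: 2.4
position: [579.7, -315.7, 190.5]
tool_rot: [0.669, 0.744, 0.0, -0.0]
wrist_force: [0.0, 0.8, 0.2]
opening: 64.1
gripper_force: 0.0
```

```bash
python3 - <<'E'
from bench import bot
import cv2,numpy as np
from h import *
o=bot.get_obs(); print(o["position"],o["tool_rot"],o["wrist_force"])
c=bot.camera("wrist"); print(c["fx"],c["cx"],c["cy"],np.array(c["R"]).round(4).tolist(),c["t"])
def fish(c,X):
    p=np.array(c["R"])@X+c["t"];r=np.hypot(p[0],p[1]);th=np.arctan2(r,p[2]);return np.array([c["cx"],c["cy"]])+c["fx"]*th*p[:2]/r
for n,X in dict(butt=(571.8,-234.7,36),tip=(592,-433.6,36),mid=(580.4,-319.1,36)).items(): print(n,fish(c,np.array(X)).round(1)*800/560)
cv2.imwrite("pics/w1.png",cv2.resize(c["frame"][:,:,::-1],(800,600),interpolation=cv2.INTER_CUBIC))
E
```

```text
[ 579.71359715 -315.66379308  190.5260823 ] [ 6.68719134e-01  7.43515022e-01  7.81629949e-05 -3.53083557e-04] [0.04214029 0.77206954 0.15270551]
325.19226210127806 277.58012137418547 208.50860110350555 [[0.9943, 0.1065, -0.0011], [0.1032, -0.9609, 0.257], [0.0263, -0.2556, -0.9664]] [-542.5472053  -385.45088595  241.3145796 ]
butt [398.14285714 151.57142857]
tip [396.42857143 435.28571429]
mid [397.42857143 283.        ]
```

View pics/w1.png

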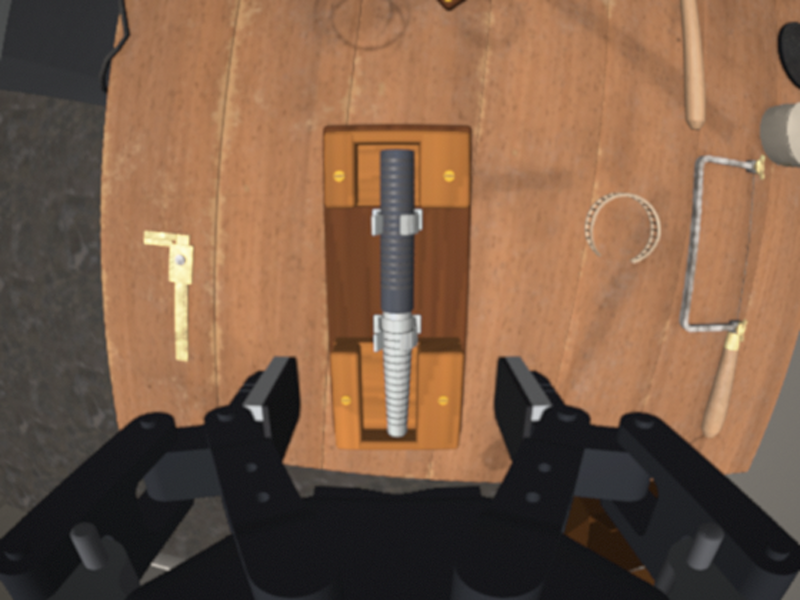

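The wrist view confirms the estimate: butt at (397,150), tip at (397,437), both within 2 px of prediction. Descending.

>>> move_arm --series "0.7 -3.5 -40 0 0 0 0.75;0.7 -3.5 -80 0 0 0 0.75;0.7 -3.5 -110 0 0 0 0.75;0.7 -3.5 -130 0 0 0 0.6;0.7 -3.5 -145 0 0 0 0.6;0.7 -3.5 -155 0 0 0 0.6;0.7 -3.5 -164 0 0 0 0.6;0.7 -3.5 -164 0 0 0 0.6;0.7 -3.5 -164 0 0 0 0.6;0.7 -3.5 -164 0 0 0 0.6"

```text
time_s: 3.45
position: [581.4, -320.9, 28.0]
tool_rot: [0.669, 0.743, 0.0, 0.001]
wrist_force: [0.7, 0.5, 0.7]
opening: 51.1
gripper_force: 0.0
```

>>> move_arm --series "0 0 0 0 0 0 0.45;0 0 0 0 0 0 0.4;0 0 0 0 0 0 0.38"

```text
time_s: 3.75
position: [580.8, -320.5, 27.0]
tool_rot: [0.669, 0.743, 0.0, 0.0]
wrist_force: [0.1, -0.4, -0.9]
opening: 32.4
gripper_force: 0.0
```

>>> move_arm --series "-0.3 0 -0.5 0 0 0 0.3;-0.3 0 -0.5 0 0 0 0.26;-0.3 0 -0.5 0 0 0 0.22;-0.3 0 -0.5 0 0 0 0.1;-0.3 0 -0.5 0 0 0 0;-0.3 0 -0.5 0 0 0 0;-0.3 0 -0.5 0 0 0 0" --grip_force 30

```text
time_s: 4.45
position: [580.3, -320.3, 26.1]
tool_rot: [0.669, 0.743, -0.0, -0.0]
wrist_force: [-0.2, 0.6, 2.0]
opening: 21.0
gripper_force: 29.3
```

>>> move_arm --series "0 0 0.5 0 0 0 0;-2 -0.2 0.5 0 0 0 0;-4 -0.4 0.5 0 0 0 0;-6 -0.6 0.5 0 0 0 0;-8 -0.8 0.5 0 0 0 0;-10 -1 0.5 0 0 0 0;-12 -1.2 0.5 0 0 0 0;-13 -1.4 0.5 0 0 0 0;-13 -1.4 0.5 0 0 0 0" --grip_force 60

```text
time_s: 5.35
position: [569.9, -321.5, 27.7]
tool_rot: [0.669, 0.743, 0.002, 0.002]
wrist_force: [11.7, 2.3, -3.5]
opening: 19.7
gripper_force: 59.0
```

>>> move_arm --series "-1 -0.1 0 0 0 0 0;-2 -0.2 0 0 0 0 0;-2 -0.2 1 0 0 0 0;-2 -0.2 2 0 0 0 0;-2 -0.2 3 0 0 0 0;-2 -0.2 3 0 0 0 0"

```text
time_s: 5.95
position: [567.6, -321.7, 30.0]
tool_rot: [0.669, 0.743, 0.001, 0.002]
wrist_force: [11.8, 0.3, -6.1]
opening: 19.9
gripper_force: 59.2
```

>>> move_arm --series "0 0 2 0 0 0 0;0 0 4 0 0 0 0;0 0 6 0 0 0 0;0 0 8 0 0 0 0"

```text
time_s: 6.35
position: [567.2, -321.5, 38.0]
tool_rot: [0.669, 0.743, 0.001, 0.001]
wrist_force: [8.6, 1.1, -2.0]
opening: 19.7
gripper_force: 59.8
```

Rising freely; keep lifting.

>>> move_arm --series "0 0 4 0 0 0 0;0 0 10 0 0 0 0;0 0 18 0 0 0 0;0 0 30 0 0 0 0;0 0 50 0 0 0 0;0 0 80 0 0 0 0;0 0 100 0 0 0 0;0 0 100 0 0 0 0;0 0 100 0 0 0 0"

```text
time_s: 7.25
position: [565.1, -322.0, 137.6]
tool_rot: [0.669, 0.743, -0.0, 0.0]
wrist_force: [0.6, 0.8, -2.7]
opening: 19.8
gripper_force: 59.9
```

>>> move_arm --series "-104 392 0 0 0 -0.068 0;-104 392 0 0 0 -0.068 0;-104 392 0 0 0 -0.068 0;-104 392 0 0 0 -0.068 0;-104 392 0 0 0 -0.068 0;-104 392 0 0 0 -0.068 0;-104 392 0 0 0 -0.068 0;-104 392 0 0 0 -0.068 0;-104 392 0 0 0 -0.068 0;-104 392 0 0 0 -0.068 0"

```text
time_s: 8.25
position: [459.7, 71.3, 135.9]
tool_rot: [0.693, 0.721, -0.001, -0.001]
wrist_force: [0.1, -0.9, -2.8]
opening: 19.7
gripper_force: 60.0
```

>>> move_arm --series "0 0 -30 0 0 0 0;0 0 -60 0 0 0 0;0 0 -80 0 0 0 0;0 0 -100 0 0 0 0;0 0 -110 0 0 0 0;0 0 -116 0 0 0 0;0 0 -120 0 0 0 0;0 0 -123 0 0 0 0;0 0 -123 0 0 0 0;0 0 -123 0 0 0 0"

```text
time_s: 9.25
position: [461.9, 70.1, 15.3]
tool_rot: [0.694, 0.72, 0.0, 0.0]
wrist_force: [0.4, -0.2, -3.1]
opening: 19.8
gripper_force: 60.0
```

>>> move_arm --series "0 0 -3 0 0 0 0;0 0 -6 0 0 0 0;0 0 -8 0 0 0 0;0 0 -9 0 0 0 0;0 0 -9 0 0 0 0"

```text
time_s: 9.75
position: [461.1, 70.1, 5.4]
tool_rot: [0.694, 0.72, -0.0, -0.0]
wrist_force: [-1.7, 0.6, -3.2]
opening: 20.0
gripper_force: 60.0
```

>>> move_arm --series "0 0 -1 0 0 0 0;0 0 -1.5 0 0 0 0;0 0 -1.5 0 0 0 0"

```text
time_s: 10.05
position: [461.6, 70.1, 4.6]
tool_rot: [0.694, 0.72, 0.0, 0.0]
wrist_force: [-2.7, 0.6, 4.4]
opening: 19.7
gripper_force: 60.7
```

Contact. Open gently.

>>> move_arm --series "0 0 0 0 0 0 0.26;0 0 0 0 0 0 0.3;0 0 0 0 0 0 0.35;0 0 0 0 0 0 0.5;0 0 5 0 0 0 0.7;0 0 30 0 0 0 0.7;0 0 80 0 0 0 0.7;0 0 120 0 0 0 0.7;0 0 120 0 0 0 0.7;0 0 120 0 0 0 0.7" --grip_force 20

```text
time_s: 11.05
position: [462.5, 70.1, 125.7]
tool_rot: [0.694, 0.72, 0.001, 0.001]
wrist_force: [-0.7, 0.6, -1.2]
opening: 60.4
gripper_force: 0.0
```

```bash
cat >> h.py <<'E'
def fish(c,X):
    p=np.array(c["R"])@X+c["t"];r=np.hypot(p[0],p[1]);th=np.arctan2(r,p[2]);return np.array([c["cx"],c["cy"]])+c["fx"]*th*p[:2]/r
def unfish(c,uv,z):
    R=np.array(c["R"]);C=-R.T@np.array(c["t"]);q=(np.array(uv)-[c["cx"],c["cy"]])/c["fx"];th=np.hypot(*q)
    d=R.T@np.array([*(np.sin(th)*q/th),np.cos(th)]);return C+d*(z-C[2])/d[2]
E
python3 - <<'E'
from bench import bot
from h import *;import pickle
o=bot.get_obs(); print(o["position"])
w=bot.camera("wrist");t=bot.camera("top");pickle.dump((w,t),open("c1.pkl","wb"))
cv2.imwrite("pics/w2.png",cv2.resize(w["frame"][:,:,::-1],(800,600),interpolation=cv2.INTER_CUBIC))
for X in [(458,157,14),(466,-43,14)]: print((fish(w,np.array(X))*800/560).round(0))
E
```

```text
[462.49714931  70.12670262 125.74368301]
[394. 137.]
[395. 462.]
```

View pics/w2.png

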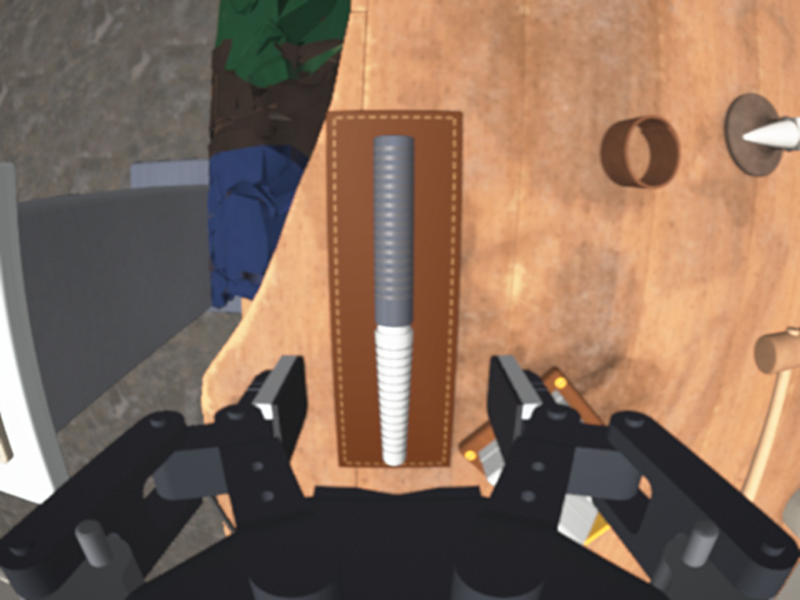

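The mandrel lies centred on the pad, butt at (394,137) and tip at (395,465), as predicted. Regrasping 140 mm from the butt.

>>> move_arm --series "1 -30 -10 0 0 0 0.7;1 -53 -30 0 0 0 0.7;1 -53 -70 0 0 0 0.6;1 -53 -95 0 0 0 0.5;1 -53 -108 0 0 0 0.5;1 -53 -115 0 0 0 0.5;1 -53 -119 0 0 0 0.4;1 -53 -120.5 0 0 0 0.4;1 -53 -120.5 0 0 0 0.4;1 -53 -120.5 0 0 0 0.35"

```text
time_s: 12.15
position: [463.3, 17.1, 4.7]
tool_rot: [0.694, 0.72, 0.001, 0.001]
wrist_force: [0.4, -0.1, -0.4]
opening: 29.7
gripper_force: 0.0
```

>>> move_arm --series "0 0 0 0 0 0 0.3;0 0 0 0 0 0 0.25;0 0 0 0 0 0 0.2;0 0 0 0 0 0 0.1;0 0 0 0 0 0 0;0 0 0 0 0 0 0"

```text
time_s: 12.75
position: [462.7, 17.0, 3.9]
tool_rot: [0.694, 0.72, 0.0, 0.0]
wrist_force: [1.1, -1.0, 1.2]
opening: 17.9
gripper_force: 19.6
```

Gripped on the cone; firm up and lift a little.

>>> move_arm --series "0 0 0 0 0 0 0;0 0 0 0 0 0 0;0 0 0 0 0 0 0;0 0 3 0 0 0 0;0 0 8 0 0 0 0;0 0 20 0 0 0 0;0 0 50 0 0 0 0;0 0 90 0 0 0 0;0 0 120 0 0 0 0;0 0 120 0 0 0 0" --grip_force 90

```text
time_s: 13.75
position: [465.7, 16.9, 129.5]
tool_rot: [0.694, 0.72, 0.003, 0.003]
wrist_force: [1.4, 0.2, -2.0]
opening: 15.7
gripper_force: 88.3
```

>>> move_arm --series "54 0 0 0 0 -0.15 0;54 0 0 0 0 -0.3 0;54 0 0 0 0 -0.45 0;54 0 0 0 0 -0.6 0;54 0 0 0 0 -0.75 0;54 0 0 0 0 -0.9 0;54 0 0 0 0 -1.05 0;54 0 0 0 0 -1.19 0;54 0 0 0 0 -1.19 0"

```text
time_s: 14.65
position: [515.3, 17.1, 122.6]
tool_rot: [0.978, 0.206, -0.001, -0.0]
wrist_force: [0.3, -0.4, -2.1]
opening: 15.7
gripper_force: 88.6
```

>>> move_arm --series "0 0 0 0 0 -0.15 0;0 0 0 0 0 -0.3 0;0 0 0 0 0 -0.45 0;0 0 0 0 0 -0.6 0;0 0 0 0 0 -0.75 0;0 0 0 0 0 -0.9 0;0 0 0 0 0 -1.05 0;0 0 0 0 0 -1.19 0;0 0 0 0 0 -1.19 0;0 0 0 0 0 -1.19 0"

```text
time_s: 15.65
position: [515.9, 17.1, 123.2]
tool_rot: [0.928, -0.373, -0.0, 0.0]
wrist_force: [-0.5, 0.2, -2.6]
opening: 15.5
gripper_force: 88.6
```

```bash

python3 - <<'E'
from bench import bot
from h import *;import pickle
o=bot.get_obs(); print(o["position"],o["tool_rot"],o["joints"].round(2),o["opening"],o["wrist_force"])
w=bot.camera("wrist");t=bot.camera("top");s=bot.camera("side");pickle.dump((w,t,s),open("c2.pkl","wb"))
a=cv2.resize(s["frame"][120:300,210:410,::-1],None,fx=2,fy=2,interpolation=cv2.INTER_CUBIC)
b=cv2.resize(w["frame"][80:340,140:420,::-1],(388,360),interpolation=cv2.INTER_CUBIC)
cv2.imwrite("pics/s2.png",np.hstack([a,b]))
E
```

```text
[515.92086023  17.14672351 123.22247552] [ 9.27642346e-01 -3.73469522e-01 -4.33477514e-04  8.50236268e-05] [-0.07 -0.02  1.84  0.    1.32  2.27] 15.49668305163981 [-0.45525696  0.2061355  -2.61782022]
```

View pics/s2.png

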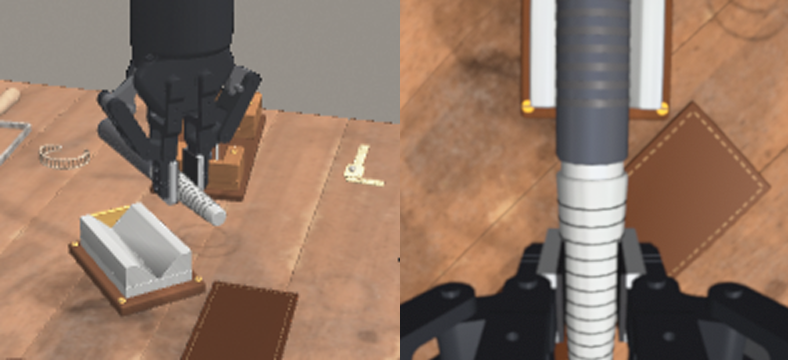

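```bash

python3 - <<'E'
from h import *;import pickle
w,t,s=pickle.load(open("c2.pkl","rb"))
h=np.radians(-133.9);P=np.array([515.9,17.1,132.7]);
for p in (-6,-3,0,3,6):
    a=np.radians(p);d=np.array([-np.sin(h)*np.cos(a),np.cos(h)*np.cos(a),np.sin(a)])
    B=P+140*d;T=P-60*d
    print(p,"side(crop)",((pix(s,B)-[210,120])*2).round(),((pix(s,T)-[210,120])*2).round(),"wrist full butt",(fish(w,B)).round(1),(fish(w,T)).round(1),"top",pix(t,B).round(1),pix(t,T).round(1))
x,y=[int(v) for v in pix(t,P)]
f=t["frame"][y-60:y+40,x-50:x+80,::-1];print(x-50,y-60)
g=w["frame"][:150,190:370,::-1]
cv2.imwrite("pics/t2.png",np.hstack([cv2.resize(f,(520,400),interpolation=cv2.INTER_CUBIC),cv2.resize(g,None,fx=1.5,fy=400/150)]))
E
```

```text
-6 side(crop) [107. 142.] [220. 212.] wrist full butt [278.1 -29.4] [277.5 377.9] top [256.3 194.9] [181.2 269.8]
-3 side(crop) [107. 134.] [220. 216.] wrist full butt [278.1 -37.3] [277.5 374.2] top [256.2 194.4] [181.5 269.8]
0 side(crop) [106. 127.] [220. 219.] wrist full butt [278.2 -45.1] [277.5 370.4] top [256.  193.9] [181.8 269.8]
3 side(crop) [106. 120.] [220. 223.] wrist full butt [278.2 -52.9] [277.5 366.5] top [255.6 193.6] [182.2 269.6]
6 side(crop) [106. 112.] [220. 227.] wrist full butt [278.3 -60.6] [277.5 362.4] top [255.  193.4] [182.7 269.5]
154 186
```

View pics/t2.png

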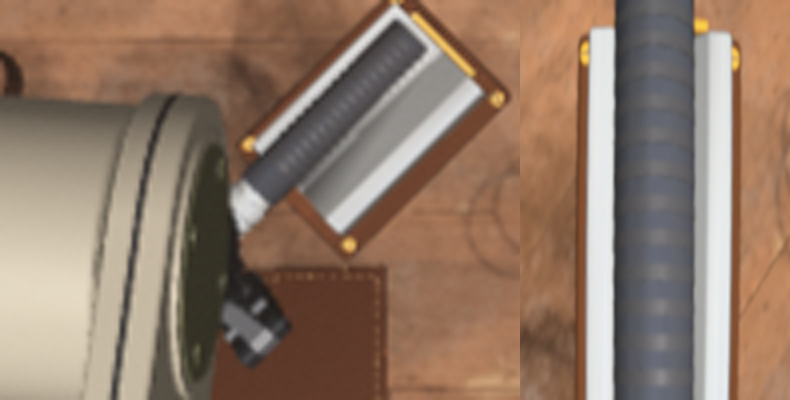

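```bash

python3 - <<'E'
from h import *;import pickle
w,t,s=pickle.load(open("c2.pkl","rb"));c=pickle.load(open("c0.pkl","rb"))["top"]
A=np.array([unfish(w,p,12) for p in [(233.3,19.9),(333.3,21.),(330.5,158.6),(232.4,157.2)]])
B=np.array([world(c,(140+(u+.5)/5-.5,175+(v+.5)/5-.5),12) for u,v in [(567,50),(692,178),(506,360),(380,234)]])
# brass front face ends at z=41 and groove mouth, from top crop
for Q in (A,B):
    y=Q[0]+Q[1]-Q[2]-Q[3];print(Q.round(1),Q.mean(0).round(1),np.degrees(np.arctan2(-y[0],y[1])),np.linalg.norm(y)/2,np.linalg.norm(Q[0]+Q[3]-Q[1]-Q[2])/2)
h=np.radians(-134.7);u=np.array([-np.sin(h),np.cos(h)]);o=np.array([581.4,-52])
for p in [(583,75),(655,152),(590,68),(664,147)]:
    X=world(c,(140+(p[0]+.5)/5-.5,175+(p[1]+.5)/5-.5),41)[:2]-o;print("brass",X@u,X@[np.cos(h),np.sin(h)])
for ge in (46,50,52): print(ge,"groove_end",o+ge*u,"TCP target",o+(ge-140)*u)
E
```

```text
[[ 647.2  -61.3   12. ]
 [ 593.1 -117.2   12. ]
 [ 514.5  -39.1   12. ]
 [ 568.4   15.6   12. ]] [580.8 -50.5  12. ] -134.54965170440298 110.44164339824471 77.31163223828676
[[ 648.7  -63.3   12. ]
 [ 594.2 -117.1   12. ]
 [ 516.6  -38.8   12. ]
 [ 569.7   15.6   12. ]] [582.3 -50.9  12. ] -135.1223663941054 110.96091592505624 76.3301477982585
brass 52.5935253407543 -22.90729758485128
brass 51.115707491503784 21.023224993016736
brass 56.7048589146343 -22.91884491335502
brass 55.21423894846509 22.19238020861783
46 groove_end [614.0967758  -84.35615633] TCP target [514.58484946  14.11910206]
50 groove_end [616.93997369 -87.16973514] TCP target [517.42804735  11.30552325]
52 groove_end [618.36157264 -88.57652455] TCP target [518.8496463    9.89873385]
```

>>> move_arm --series "-0.7 -2.8 0 -0.031 -0.032 -0.016 0;-0.7 -2.8 -20 -0.031 -0.032 -0.016 0;-0.7 -2.8 -40 -0.031 -0.032 -0.016 0;-0.7 -2.8 -60 -0.031 -0.032 -0.016 0;-0.7 -2.8 -72 -0.031 -0.032 -0.016 0;-0.7 -2.8 -80 -0.031 -0.032 -0.016 0;-0.7 -2.8 -86 -0.031 -0.032 -0.016 0;-0.7 -2.8 -86 -0.031 -0.032 -0.016 0;-0.7 -2.8 -86 -0.031 -0.032 -0.016 0"

```text
time_s: 16.7
position: [516.2, 14.2, 38.3]
tool_rot: [0.923, -0.384, 0.021, 0.008]
wrist_force: [-0.2, 0.3, -2.4]
opening: 15.9
gripper_force: 88.6
```

```bash

python3 - <<'E'
from bench import bot
from h import *;import pickle
o=bot.get_obs(); print(o["position"],o["tool_rot"],o["wrist_force"])
t=bot.camera("top");s=bot.camera("side");pickle.dump((t,s),open("c3.pkl","wb"))
a=cv2.resize(s["frame"][170:290,230:330,::-1],(400,480),interpolation=cv2.INTER_CUBIC)
b=cv2.resize(t["frame"][175:255,205:285,::-1],(400,480),interpolation=cv2.INTER_CUBIC)
cv2.imwrite("pics/s3.png",np.hstack([a,b]))
E
```

```text
[516.18751375  14.24382561  38.29668879] [ 0.92313942 -0.38379926  0.02109624  0.00816591] [-0.22545191  0.25569698 -2.44225327]
```

View pics/s3.png

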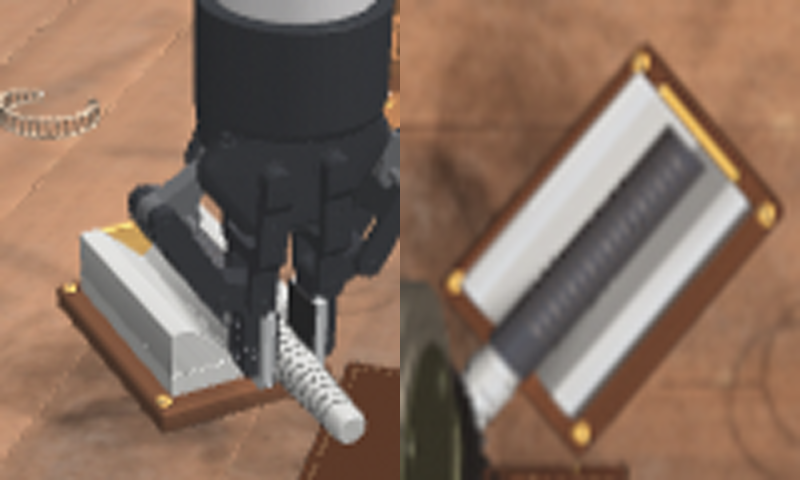

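The mandrel is over the groove, with its butt at about (683,147) in the right panel, a few mm short of the brass stop and roughly parallel. Lowering.

>>> move_arm --series "0 0 -3 0 0 0 0;0 0 -6 0 0 0 0;0 0 -7.5 0 0 0 0;0 0 -8.5 0 0 0 0;0 0 -8.5 0 0 0 0;0 0 -8.5 0 0 0 0"

```text
time_s: 17.4
position: [515.6, 14.3, 29.1]
tool_rot: [0.923, -0.384, 0.021, 0.008]
wrist_force: [0.3, 0.4, -2.2]
opening: 15.6
gripper_force: 88.6
```

>>> move_arm --series "0 0 -1 0 0 0 0;0 0 -1 0 0 0 0"

```text
time_s: 17.6
position: [515.6, 14.3, 28.1]
tool_rot: [0.923, -0.384, 0.021, 0.008]
wrist_force: [0.6, -0.4, -2.5]
opening: 15.4
gripper_force: 88.6
```

>>> move_arm --series "0 0 -0.7 0 0 0 0;0 0 -0.7 0 0 0 0"

```text
time_s: 17.8
position: [515.7, 14.3, 27.4]
tool_rot: [0.923, -0.384, 0.021, 0.008]
wrist_force: [0.5, 0.4, -3.3]
opening: 15.4
gripper_force: 88.6
```

>>> move_arm --series "0 0 -0.7 0 0 0 0;0 0 -0.7 0 0 0 0"

```text
time_s: 18.0
position: [515.9, 14.3, 26.9]
tool_rot: [0.923, -0.384, 0.021, 0.008]
wrist_force: [-0.4, 0.2, -2.7]
opening: 15.7
gripper_force: 88.7
```

>>> move_arm --series "0 0 -0.7 0 0 0 0;0 0 -0.7 0 0 0 0"

```text
time_s: 18.2
position: [516.1, 14.4, 26.4]
tool_rot: [0.923, -0.384, 0.021, 0.008]
wrist_force: [0.4, 1.5, 0.4]
opening: 15.7
gripper_force: 88.9
```

Contact with the groove. Slide toward the stop.

>>> move_arm --series "0.7 -0.7 0 0 0 0 0;1.4 -1.4 0 0 0 0 0;1.4 -1.4 0 0 0 0 0"

```text
time_s: 18.5
position: [517.5, 13.0, 26.3]
tool_rot: [0.923, -0.384, 0.021, 0.008]
wrist_force: [1.2, 2.9, 0.8]
opening: 15.4
gripper_force: 89.0
```

>>> move_arm --series "0.7 -0.7 0 0 0 0 0;0.7 -0.7 0 0 0 0 0"

```text
time_s: 18.7
position: [518.1, 12.3, 26.3]
tool_rot: [0.923, -0.384, 0.021, 0.008]
wrist_force: [1.9, 4.1, 0.2]
opening: 16.0
gripper_force: 89.1
```

>>> move_arm --series "0.5 -0.5 0 0 0 0 0;0.5 -0.5 0 0 0 0 0"

```text
time_s: 18.9
position: [518.6, 11.8, 26.3]
tool_rot: [0.923, -0.384, 0.021, 0.008]
wrist_force: [2.2, 5.0, 1.2]
opening: 15.5
gripper_force: 89.1
```

>>> move_arm --series "0.6 0.6 0 0 0 0 0;1.1 0.1 0 0 0 0 0;1.1 0.1 0 0 0 0 0"

```text
time_s: 19.2
position: [519.3, 11.7, 26.0]
tool_rot: [0.923, -0.384, 0.021, 0.008]
wrist_force: [1.9, 3.2, 1.1]
opening: 15.7
gripper_force: 89.1
```

>>> move_arm --series "0.6 -0.6 0 0 0 0 0;0.6 -0.6 0 0 0 0 0"

```text
time_s: 19.4
position: [519.5, 11.5, 25.9]
tool_rot: [0.923, -0.384, 0.02, 0.008]
wrist_force: [-1.1, 5.6, 2.3]
opening: 15.4
gripper_force: 89.4
```

>>> move_arm --series "0.6 -0.6 0 0 0 0 0;0.6 -0.6 0 0 0 0 0"

```text
time_s: 19.6
position: [519.6, 11.5, 25.8]
tool_rot: [0.923, -0.384, 0.019, 0.008]
wrist_force: [-3.5, 8.6, 5.4]
opening: 15.5
gripper_force: 89.8
```

At the stop. Relax the push, then release gently.

>>> move_arm --series "-0.7 0.9 0 0 0 0 0;-0.7 0.9 0 0 0 0 0" --grip_force 40

```text
time_s: 19.8
position: [519.6, 11.5, 25.9]
tool_rot: [0.923, -0.384, 0.02, 0.008]
wrist_force: [0.5, 3.6, 2.2]
opening: 15.4
gripper_force: 89.2
```

>>> move_arm --series "0 0 0 0 0 0 0;0 0 0 0 0 0 0.2;0 0 0 0 0 0 0.22;0 0 0 0 0 0 0.25;0 0 0 0 0 0 0.28;0 0 0 0 0 0 0.33;0 0 0 0 0 0 0.4;0 0 0 0 0 0 0.5;0 0 0 0 0 0 0.5" --grip_force 20

```text
time_s: 20.7
position: [519.8, 11.4, 26.0]
tool_rot: [0.923, -0.384, 0.021, 0.008]
wrist_force: [0.0, -0.4, 0.2]
opening: 42.7
gripper_force: 0.0
```

>>> move_arm --series "0 0 10 0 0 0 0.5;0 0 30 0 0 0 0.6;0 0 60 0 0 0 0.6;0 0 100 0 0 0 0.6;-30 30 140 0 0 0 0.6;-60 60 160 0 0 0 0.6;-90 90 160 0 0 0 0.6;-90 90 160 0 0 0 0.6;-90 90 160 0 0 0 0.6"

```text
time_s: 21.6
position: [429.8, 102.1, 187.1]
tool_rot: [0.924, -0.383, 0.022, 0.008]
wrist_force: [0.5, 0.1, 0.3]
opening: 51.3
gripper_force: 0.0
```

```bash

python3 - <<'E'
from bench import bot
from h import *
o=bot.get_obs(); print(o["position"],o["wrist_force"])
t=bot.camera("top");s=bot.camera("side")
a=cv2.resize(s["frame"][190:290,230:330,::-1],(400,400),interpolation=cv2.INTER_CUBIC)
b=cv2.resize(t["frame"][175:255,205:285,::-1],(400,400),interpolation=cv2.INTER_CUBIC)
cv2.imwrite("pics/s4.png",np.hstack([a,b]))
u=np.array([.7096,-.7046,0]);B=np.array([581.2,-51.2,37.6])+52*u
for X in (B,B-200*u): print(((pix(s,X)-[230,190])*4).round(),((pix(t,X)-[205,175])*5+[400,0]).round())
E
```

```text
[429.81295305 102.1177825  187.12295879] [0.49074569 0.09558593 0.33779223]
[142. 147.] [693. 114.]
[349. 361.] [349. 455.]
```

View pics/s4.png

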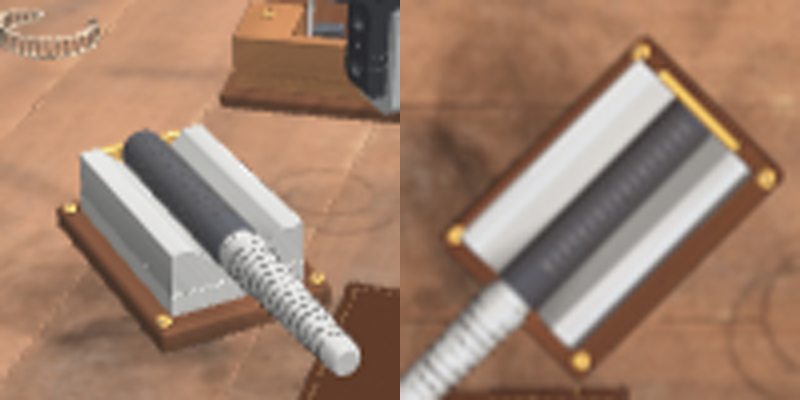

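The handle is seated in the groove with the butt against the brass stop at (693,116). The tip is at (347,360), as predicted. Handing in.

```bash
python3 -c "
from bench import bot
print(bot.finish_job())"
```

```text
the job is handed in; nothing more can be done
None
```

The mandrel's handle lies in the V-block groove with its butt against the brass stop and the tapered end free; the job was handed in at about 22 s, and no verdict came back.

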